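# Turn the cheese in the slicer clamp, then hold the carriage pin out

## Robot

A 6-joint arm with a two-finger parallel gripper is mounted at the origin on a cart in front of the work surface, level with it; the furniture and walls round the work are solid. World frame = base frame: x ahead of the robot, y to its left, z up, the work surface at z = 0. Lengths are in m, angles in rad, forces in N, time in s.
With the tool pointing down it reaches from about 0.3 to 0.875 m from the base axis. Payload 6.4 kg.
Tool frame: the origin (TCP) lies on the centre line of the jaws, within the pads' length; the fingertips stand 19 mm ahead of it and the grasp point (between the pads) is the TCP; z points along the fingers, y is the line along which they close (so a half turn about z gives the same grasp; the last joint's range is limited). The gripper opens to 85 mm and grips with 20 to 120 N. Pads are 22 mm wide; open, the fingers measure 114 mm over their backs; the gripper's body (76 mm by 85 mm) begins 54 mm behind the grasp point. The pads swing forward as they close: fully open they stand 13 mm farther back than shut.
Start: joints at [0.949, 0.181, 1.607, -0, 1.354, -0.206], TCP at [0.232, 0.526, 0.25] pointing down, gripper open.
Joint ranges: [-2.99, 2.99], [-0.89, 2.07], [0.3, 2.58], [-1.14, 4.28], [0, 2.63], [-3.12, 3.12]. Speed limits (rad/s): [2.57, 2.57, 3.01, 3.14, 3.14, 3.14].

## Interface

Orientations are given as a unit quaternion [x, y, z, w].
In Python, from rig import observe, snapshot, hand_in, look_for, landmark_of gives the robot as it stands.
- The arm moves only by the tool jog_arm, never from a script. Its argument "increments" is a list of rows, each an object with "offset": the shift along the tool's x, y, z in m, a list of three; "delta_rot": the turn, a rotation vector about the tool's x, y, z in rad, a list of three; "claw": the opening, from 0 (shut) to 1 (fully open). In form: [{"offset": [dx, dy, dz], "delta_rot": [ax, ay, az], "claw": claw}, ...]. A call has 1 to 20 rows; each row is the pose to reach, as a shift and turn from the pose commanded when the call began, along the tool's axes at that moment; what a row does not reach only later rows make up. A row lasts 1/8 s, in which the tool goes at most 62.5 mm and 10.7 degrees, less where a joint would pass 70% of its speed; a pose out of reach is approached as far as the arm can. A call with a gripper value outside its range is refused whole. The fingers move at their own pace and stop on an object; "force" is the grip in N (left out, the last holds). Time passes only in rows, so rows that repeat a pose let the fingers close. It gives the time, the measured TCP pose, the force, the opening and the grip force at its end, in the units of the state.
- observe(): the state, without advancing time (a new reading comes with each control period).
- snapshot(name): name is "side" or "top"; returns a dict with "frame" (400x640x3 uint8, red, green, blue), "range_z" (400x640 float32, m along the optical axis (not along the pixel's ray), 0 where there is no reading), "K" (3x3 intrinsics, pixels), "k1" (the pictures are not rectified: a ray, as slopes to the right and down, at radius r is drawn at 1 + k1 r^2 times it, then the intrinsics apply), "cam_to_world" (4x4, takes a point from camera to world coordinates). Camera axes: x right, y down, z forward; pixel columns grow to the right and rows downward; lengths in m; the calibration is good to about 2 mm. A picture is of the moment at which its call begins.
- hand_in(): hands the job in; it is judged then, once.
Trained networks look in a picture, given as the dict that the camera call returned (one of the last four; its "shot" number tells which), for a name from the list of things; names that differ only in an ending like _2 or _b are one class to them, and where a whole thing is asked for, a point or a joint stands for the part that bears it (a point fixed in the world has none). Each returns a list of dicts, best first, with "confidence" (0 to 1); they miss things now and then, are a little off and sometimes report something else, mostly with a low value. They report only what shows in the picture. A call takes as long as a camera call. They do not tell look-alikes from the thing itself.
- look_for(picture, thing): "point" ([column, row] in pixels, amid what is visible of it).
- landmark_of(picture, thing): "point" ([column, row] in pixels: a listed point, or the origin of a listed thing).
The state is a dict: "t": time; "joint_positions": joint angles; "joint_velocities": joint speeds; "tau": joint torques, N m; "eef_pos": TCP position; "tool_rot": TCP orientation; "wrist_force": force on the tool from outside, world axes, zero at the start; "moment": the same for the moment, N m; "opening": opening from 0.0 (shut) to 1.0 (fully open); "finger_force": force on a finger pad.
Only numpy, scipy, OpenCV 4.12 (cv2) and the standard library are available. Lean on these libraries where they do the work, as an engineer would, in place of code of your own. Each camera call takes 0.05 s, during which the arm holds its last target. There are 200 camera calls.

## Task

The cheese stands in the slicer's clamp with a rind towards the blade side: slide the jaw open, give the cheese a quarter turn so that a cut face looks that way and the rinds face the jaws, stand it back flat in the middle of the clamp and slide the jaw up snug against it, the locking pin still in its hole. Then pull the sprung pin's knob fully up, clear of its seat hole, and finish still holding it up in the fingers with the carriage left parked: I will run the carriage, and the pin drops back if it is let go. Leave the plate, glass, kitchen timer and mug where they are.

Things in the scene. Friction and masses are not known exactly. Their poses are not given: they have to be found in the camera images.
- slicer: Food slicer fixed on the worktop, base 205 mm (x) by 440 mm (y). Origin on the worktop; z up, x away from the operator to the blade side, y along the rails towards the blade. Blade and white housing: x 15 to 125, y -20 to 180 mm, up to 230 mm high; gauge plate: x 31, y -60 to -4, up to 128 mm. At the loading end (y under -65 mm) only clamp, cheese and pin rise above the carriage.
- carriage (a joint): Travel of the carriage plate along slicer +y (m): 0 parked at the loading end, up to 0.20. With the pin in its hole it has about 1.5 mm of play; with the pin out it slides at about 3 N. When parked its top is 48 mm above the worktop, over slicer x -106 to +24, y -254 to -45 mm.
- nest (a point): Point on the carriage's top where the centre of the turned cheese's underside belongs: slicer -y 30 mm from the fixed jaw's face. The fixed jaw is an aluminium plate on the blade's side (+y), 40 mm wide, 34 mm high; the two jaws face each other along slicer y.
- jaw (a joint): Opening of the sliding jaw (m), 0 to 0.030: the gap between the two jaw faces is 40 mm + this value. It moves along slicer -y to open, against about 4 N of friction, and stays where it is left. The jaw plate is 34 mm high, 10 mm thick.
- jaw_tab (a point): Middle of the top edge of the dark upright tab by which the sliding jaw is moved: 30 mm (slicer x) by 12 mm (slicer y), 44 mm high, free above 12 mm over the carriage; this point is 98 mm above the worktop. The back of the jaw plate is 52 mm from the tab towards the cheese.
- cheese: Block of hard cheese, 60 mm (own x) by 46 mm (own y) by 75 mm high, 0.18 to 0.32 kg; origin at the centre of its underside. The brown rinds are its two narrow upright faces (own +x and -x, 60 mm apart); the wide pale faces (own +y and -y, 46 mm apart) are the cut ones. It starts with own x along slicer x (a rind to the blade side), loosely between the jaws, underside on the carriage.
- lock_pin (a joint): Lift of the sprung locking pin (m): 0 seated, 0.014 at its upper stop. The pin (8 mm) reaches 10 mm into the seat hole in the rail below the carriage; its spring pulls it down with about 5 N when seated and 12 N at the stop, and it has no rest position up there.
- pull_knob: Black round pull knob of the locking pin, upright on the carriage's near corner in front of the clamp, slicer x -85, y -75 mm: 24 mm high, 27 mm across its upper half, waist 21 mm; origin at the centre of its underside (68 mm above the worktop when seated). It is pulled straight up.
- plate: Pale plate, 200 mm across, 18 mm high; origin under its centre.
- glass: Clear empty tea glass, 80 mm across, 98 mm high; origin under its centre.
- timer: Round kitchen timer, 68 mm across, 46 mm high; origin under its centre.
- mug: Dark blue mug, 105 mm across, 104 mm high, with handle; origin under its centre.
Things that resemble listed ones, but are neither listed nor needed, are in the scene too. Of the things that look like the cheese, the largest one is meant.

How it is judged:
By the outcome, as a careful person would: the job done as asked, in the order asked, and still so for the second after the job is handed in, while the arm keeps its last pose, push and grip.
It also fails if it takes over 56 s, if anything falls off the work surface, if the arm or the gripper's body presses on something with over 40 N, if the wrist force passes 120 N, or if a joint passes its speed limit or range.

## Working session

There is one attempt and no reset: what is moved stays moved. The work goes in short steps, Python scripts to look and compute and a tool call to move; the robot and the scene stay as the last step left them, time stands still between calls to the robot, and variables do not carry over. Pictures are saved under pics/ and viewed, at most 10 in all, crops included, and the job is handed in when it is done.

Besides the shell and the picture viewer there is one more tool, called after "Emit:" as name(argument=value, ...), one argument or row to a line, values as JSON. jog_arm: Moves the arm, as the interface text tells. Its arguments: {"type":"object","properties":{"increments":{"type":"array"},"force":{"type":"number"}},"required":["increments"]}

```bash
mkdir -p pics; cat > h.py <<'E'
import numpy as np, cv2
from rig import *
from scipy.spatial.transform import Rotation as R
def ray(p,uv):
    K=p["K"];x=(uv[0]-K[0,2])/K[0,0];y=(uv[1]-K[1,2])/K[1,1]
    a,b=x,y
    for _ in range(20):
        s=1+p["k1"]*(a*a+b*b);a,b=x/s,y/s
    return np.array([a,b,1.])
def at(p,uv,d=None):
    if d is None:
        c,r=int(round(uv[0])),int(round(uv[1]));w=p["range_z"][max(r-2,0):r+3,max(c-2,0):c+3];w=w[w>0]
        d=np.median(w) if w.size else np.nan
    T=p["cam_to_world"];return T[:3,:3]@(ray(p,uv)*d)+T[:3,3]
def onz(p,uv,z):
    T=p["cam_to_world"];v=T[:3,:3]@ray(p,uv);return T[:3,3]+v*(z-T[2,3])/v[2]
def save(p,n,crop=None,s=1):
    f=p["frame"][:,:,::-1]
    if crop: f=f[crop[1]:crop[3],crop[0]:crop[2]]
    cv2.imwrite("pics/"+n,cv2.resize(f,None,fx=s,fy=s,interpolation=cv2.INTER_CUBIC))
E
python3 - <<'E'
from h import *
np.set_printoptions(precision=4,suppress=True)
for c in("top","side"):
    p=snapshot(c);save(p,c+"0.png",s=1.25)
    print(c,p["cam_to_world"][:3,3])
    for n in["slicer","nest","jaw_tab","cheese","pull_knob","plate","glass","timer","mug"]:
        for f in(look_for,landmark_of):
            for r in f(p,n)[:2]:
                print(n,f.__name__,np.round(r["point"],1),round(r["confidence"],2),at(p,r["point"]))
print(observe())
E
```

```text
top [ 0.4384 -0.0652  1.8462]
slicer call [431.1 213.7] 0.48 [ 0.4689 -0.4519  0.0408]
slicer call [295.1 182.1] 0.57 [0.5758 0.0565 0.026 ]
slicer call [430.7 180.7] 0.42 [ 0.5941 -0.4552  0.0113]
nest call [340.7 188. ] 0.95 [ 0.5561 -0.1148  0.0477]
nest call [332.4 177.4] 0.92 [ 0.5884 -0.0823  0.122 ]
nest call [430.8 215.2] 0.71 [ 0.4634 -0.4515  0.0377]
jaw_tab call [348.1 173.8] 0.47 [ 0.6087 -0.1407  0.0578]
jaw_tab call [320.3 201.4] 0.22 [ 0.503  -0.0409  0.0913]
jaw_tab call [357.9 170.3] 0.47 [ 0.6225 -0.1766  0.0572]
cheese call [330.4 173.8] 0.7 [ 0.6012 -0.0749  0.1207]
cheese call [385.7 181.8] 0.41 [ 0.5823 -0.28    0.0566]
cheese call [330.1 174.7] 0.68 [ 0.598  -0.0739  0.1204]
cheese call [385.2 185.4] 0.43 [ 0.569  -0.2785  0.0556]
pull_knob call [318.3 202. ] 0.45 [ 0.5009 -0.0336  0.0862]
pull_knob call [319.7 200.9] 0.55 [ 0.5048 -0.0387  0.0914]
plate call [217. 227.] 0.76 [0.4001 0.3486 0.0071]
plate call [213.5 146.8] 0.66 [0.7048 0.3724 0.0089]
plate call [219.6 229.4] 0.96 [0.3913 0.3381 0.0086]
glass call [431.2 175.7] 0.7 [ 0.613  -0.4569  0.0115]
glas
[... 1283 characters left out ...]
.7] 0.7 [ 0.5835 -0.472   0.024 ]
timer call [365.5 324.7] 0.91 [ 0.4635 -0.4747  0.0319]
timer call [337.8 209.7] 0.5 [ 0.5807 -0.1064  0.0988]
timer call [363.7 331.8] 0.9 [ 0.4543 -0.4847  0.0257]
{'t': 1.9, 'joint_positions': array([ 0.9487,  0.1808,  1.607 ,  0.    ,  1.3538, -0.2063]), 'joint_velocities': array([-0.0023,  0.001 ,  0.0019,  0.0018,  0.    , -0.0002]), 'tau': array([  0.0017, -44.4815, -35.1681,  -0.0001,   0.0003,   0.    ]), 'eef_pos': array([0.2322, 0.526 , 0.2503]), 'tool_rot': array([ 0.2064,  0.9785, -0.    , -0.    ]), 'wrist_force': array([ 0.1067, -0.6373, -0.1676]), 'moment': array([-0.0291,  0.0191, -0.0007]), 'finger_force': 0.0, 'opening': 0.999689632067177}
```

```bash
python3 - <<'E'
from h import *
p=snapshot("top");save(p,"t1.png",(240,110,410,235),4.6)
p=snapshot("side");save(p,"s1.png",(220,150,440,315),3.6)
E
```

```text
(no output)
```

View pics/t1.png

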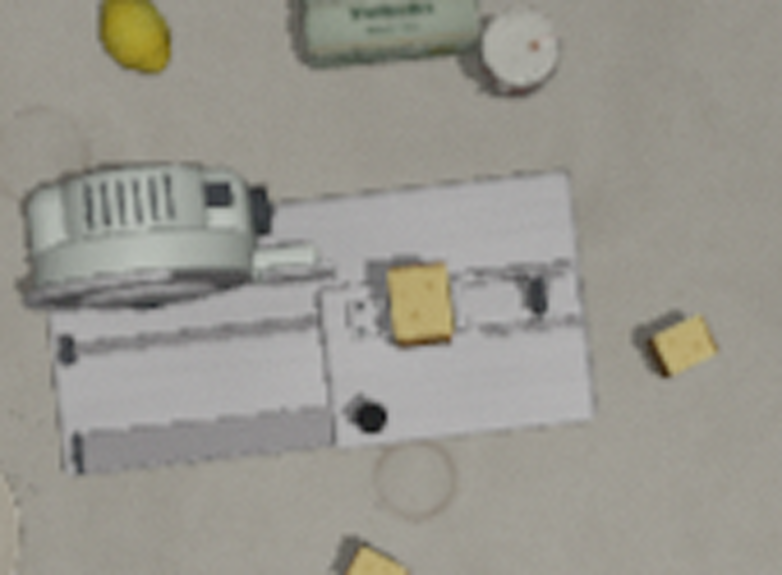

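View pics/s1.png

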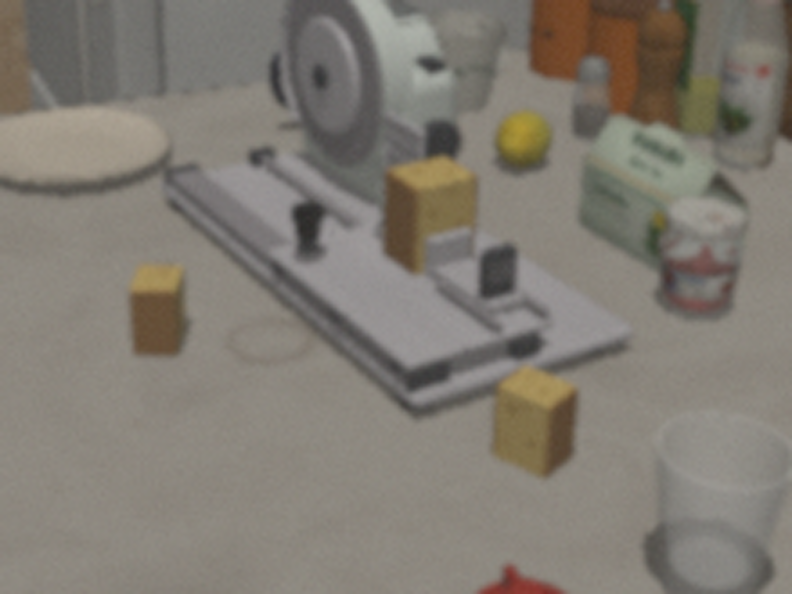

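View pics/top0.png

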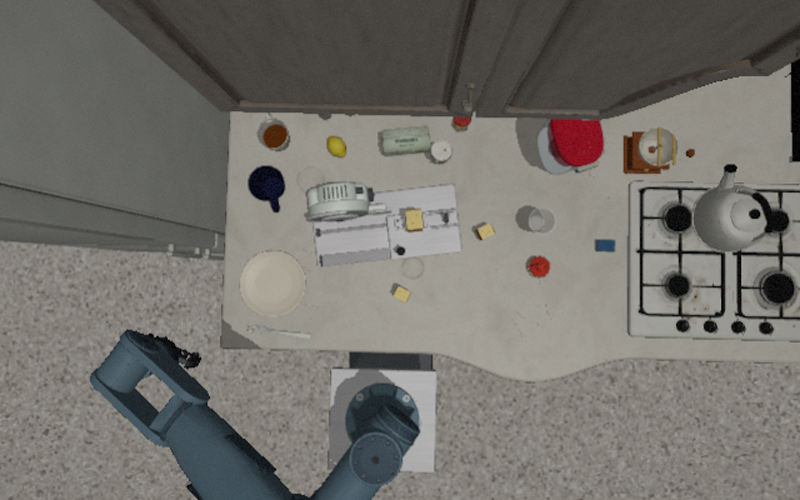

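The slicer's blade end is to the left (world +y), with its blade side away from me. The cheese is at top-image pixel ~(331,176), the knob at ~(321,200) and the tab at ~(357,174). There are two smaller decoy blocks. Next I fit the slicer pose from the range data.

```bash
cat > geo.py <<'E'
from h import *
np.set_printoptions(precision=4,suppress=True)
def cloud(p,box):
    c0,r0,c1,r1=box;T=p["cam_to_world"]
    cc,rr=np.meshgrid(np.arange(c0,c1),np.arange(r0,r1))
    K=p["K"];x=(cc-K[0,2])/K[0,0];y=(rr-K[1,2])/K[1,1];a,b=x,y
    for _ in range(20):
        s=1+p["k1"]*(a*a+b*b);a,b=x/s,y/s
    d=p["range_z"][r0:r1,c0:c1]
    P=np.stack([a*d,b*d,d],-1)@T[:3,:3].T+T[:3,3]
    P[d==0]=np.nan
    return P,p["frame"][r0:r1,c0:c1].astype(int)
E
python3 - <<'E'
from geo import *
B=(240,110,410,235)
Ps=[];
for i in range(4):
    p=snapshot("top");P,F=cloud(p,B);Ps.append(P)
P=np.nanmedian(Ps,0);Z=P[...,2]
print(np.histogram(Z,bins=np.arange(-.01,.15,.005)))
def rect(m,n):
    k,l,st,ce=cv2.connectedComponentsWithStats(m.astype(np.uint8));
    i=1+np.argmax(st[1:,4]);q=P[l==i][:,:2].astype(np.float32)
    print(n,len(q),cv2.minAreaRect(q*1000),np.median(P[l==i][:,2]))
    return q
Y,X=P[...,1],P[...,0]
reg=(X>.42)&(X<.75)&(Y<.25)&(Y>-.24)
rect(reg&(Z>.012)&(Y<.06)&(Y>-.23),"base")
rect(reg&(Z>.043)&(Y<.0)&(Z<.2),"carr>43")
rect(reg&(Z>.1)&(Y<-.03),"cheese")
rect(reg&(Z>.075)&(X<.54)&(Y<.0),"knob")
rect(reg&(Z>.07)&(Y<-.12),"tab")
rect(reg&(F.sum(-1)<190)&(X<.54)&(Y<0),"knobdark")
rect(reg&(F.sum(-1)<230)&(X>.54)&(Y<-.13),"tabdark")
rect(reg&(F[...,0]-F[...,2]>50)&(Z>.06),"cheese col")
# base right and near edge lines
for n in("Zmap",):
  print((Z[40:100:3,60:130:3]*1000).round())
E
```

```text
(array([ 779, 7748, 4488,  136,   56,  658, 1744,  441,  418,  184,  364,
        971,  345,  311,  116,   47,   62,   96,  253,  170,   85,   86,
         52,   36,   12,   49,  173,   42,   30,   27,   63]), array([-0.01 , -0.005,  0.   ,  0.005,  0.01 ,  0.015,  0.02 ,  0.025,
        0.03 ,  0.035,  0.04 ,  0.045,  0.05 ,  0.055,  0.06 ,  0.065,
        0.07 ,  0.075,  0.08 ,  0.085,  0.09 ,  0.095,  0.1  ,  0.105,
        0.11 ,  0.115,  0.12 ,  0.125,  0.13 ,  0.135,  0.14 ,  0.145]))
base 4007 ((597.1951904296875, -70.28999328613281), (209.8583526611328, 284.9257507324219), 7.187485694885254) 0.04429963907527712
carr>43 1906 ((564.1844482421875, -106.13702392578125), (133.59820556640625, 208.37506103515625), 7.86115026473999) 0.04886181913625193
cheese 221 ((597.2041015625, -76.12400817871094), (59.77579879760742, 46.554527282714844), 8.154784202575684) 0.12144410259975857
knob 41 ((508.1119689941406, -39.64373016357422), (21.681060791015625, 21.827699661254883), 1.0745060443878174) 0.09073067719468819
tab 31 ((607.076416015625, -169.66249084472656), (26.23771095275879, 13.160
[... 2259 characters left out ...]
.  49.  53.  50.  50.
   48.  45.  45.  47.  48.  49.  46.  45.  45.  -5.]
 [ 18.  24.  23.  22.  50.  49.  47.  50.  52.  49.  45.  50.  48.  43.
   43.  40.  44.  49.  44.  46.  47.  47.  48.  -2.]
 [ 29.  22.  23.  33.  47.  49.  90.  95.  47.  52.  44.  47.  48.  47.
   53.  50.  44.  51.  44.  47.  45.  46.  49.  16.]
 [ 26.  40.  31.  38.  43.  43.  96.  87.  50.  45.  45.  48.  44.  43.
   47.  48.  43.  43.  51.  45.  49.  47.  -5.   5.]
 [ 37.  29.  35.  30.  34.  48.  48.  45.  41.  47.  50.  51.  49.   1.
    0.  -6.   2.  -3.  -3.   3.  -2.   1.  -3.  -3.]
 [ 22.  20.   1.  -4.   1.   0.   1.  -3.  -3.  -6.   0.  -1.  -0.  -2.
    0.   1.   0.   0.  -1.  -1.  -2.  -1.  -3.  -2.]]
```

```bash
cat >> geo.py <<'E'
def st():
    o=observe();r=R.from_quat(o["tool_rot"]);e=r.as_matrix()
    print("t",round(o["t"],2),"pos",o["eef_pos"],"yawx",round(np.degrees(np.arctan2(e[1,0],e[0,0])),2),"tilt",e[:,2],"F",o["wrist_force"],"op",round(o["opening"],3),"ff",o["finger_force"],"q",o["joint_positions"])
    return o,e
def to(pos,yawdeg):
    o,e=st();y=np.radians(yawdeg)
    T=np.array([[np.cos(y),np.sin(y),0],[np.sin(y),-np.cos(y),0],[0,0,-1]])
    print("offset",e.T@(np.array(pos)-o["eef_pos"]),"rot",R.from_matrix(e.T@T).as_rotvec())
A=np.radians(7.3);O=np.array([.5853,.0475])
def S(x,y): return O+np.array([[np.cos(A),-np.sin(A)],[np.sin(A),np.cos(A)]])@np.array([x,y])/1000
E
python3 - <<'E'
from geo import *
p=snapshot("top")
for z,a,b in((.048,(335,445),(593,415)),(.02,(280,200),(570,172)),(.02,(570,172),(580,270)),(.048,(320,290),(338,440))):
    u=[onz(p,(q[0]/4.6+240-.4,q[1]/4.6+110-.4),z) for q in(a,b)];d=u[0]-u[1];print(u,np.degrees(np.arctan2(d[1],d[0])))
to((.607,-.170,.20),187.3)
E
```

```text
[array([ 0.4856, -0.0116,  0.048 ]), array([ 0.5147, -0.2186,  0.048 ])] 97.98069546569631
[array([0.6868, 0.0395, 0.02  ]), array([ 0.7153, -0.1984,  0.02  ])] 96.84424131422787
[array([ 0.7153, -0.1984,  0.02  ]), array([ 0.6346, -0.2081,  0.02  ])] 6.8900689210348105
[array([0.6106, 0.0037, 0.048 ]), array([ 0.4897, -0.0139,  0.048 ])] 8.26448172209227
t 2.25 pos [0.2322 0.526  0.2503] yawx 156.18 tilt [-0. -0. -1.] F [ 0.2604  1.2593 -0.047 ] op 0.997 ff 0.0 q [ 0.9487  0.1808  1.607  -0.      1.3538 -0.2063]
offset [-0.6239 -0.4854  0.0503] rot [-0.     -0.     -0.5432]
```

Emit:
jog_arm(
  increments=[
    {"offset": [-0.624,-0.485,0.05],"delta_rot": [0,0,-0.545],"claw": 0.5},
    {"offset": [-0.624,-0.485,0.05],"delta_rot": [0,0,-0.545],"claw": 0.5},
    {"offset": [-0.624,-0.485,0.05],"delta_rot": [0,0,-0.545],"claw": 0.5},
    {"offset": [-0.624,-0.485,0.05],"delta_rot": [0,0,-0.545],"claw": 0.5},
    {"offset": [-0.624,-0.485,0.05],"delta_rot": [0,0,-0.545],"claw": 0.5},
    {"offset": [-0.624,-0.485,0.05],"delta_rot": [0,0,-0.545],"claw": 0.5},
    {"offset": [-0.624,-0.485,0.05],"delta_rot": [0,0,-0.545],"claw": 0.5},
    {"offset": [-0.624,-0.485,0.05],"delta_rot": [0,0,-0.545],"claw": 0.5},
    {"offset": [-0.624,-0.485,0.05],"delta_rot": [0,0,-0.545],"claw": 0.5},
    {"offset": [-0.624,-0.485,0.05],"delta_rot": [0,0,-0.545],"claw": 0.5},
    {"offset": [-0.624,-0.485,0.05],"delta_rot": [0,0,-0.545],"claw": 0.5},
    {"offset": [-0.624,-0.485,0.05],"delta_rot": [0,0,-0.545],"claw": 0.5},
    {"offset": [-0.624,-0.485,0.05],"delta_rot": [0,0,-0.545],"claw": 0.5},
    {"offset": [-0.624,-0.485,0.05],"delta_rot": [0,0,-0.545],"claw": 0.5},
    {"offset": [-0.624,-0.485,0.05],"delta_rot": [0,0,-0.545],"claw": 0.5},
    {"offset": [-0.624,-0.485,0.05],"delta_rot": [0,0,-0.545],"claw": 0.5},
  ],
  force=40,
)

```text
t: 4.25
eef_pos: [0.6069, -0.1684, 0.2005]
tool_rot: [-0.065, 0.998, 0.0, 0.0]
wrist_force: [0.3, -0.4, -0.1]
opening: 0.499
finger_force: 0.0
```

Emit:
jog_arm(
  increments=[
    {"offset": [0,-0.001,0.06],"delta_rot": [0,0,0],"claw": 0.5},
    {"offset": [0,-0.001,0.114],"delta_rot": [0,0,0],"claw": 0.5},
    {"offset": [0,-0.001,0.114],"delta_rot": [0,0,0],"claw": 0.5},
    {"offset": [0,-0.001,0.114],"delta_rot": [0,0,0],"claw": 0.05},
    {"offset": [0,-0.001,0.114],"delta_rot": [0,0,0],"claw": 0.05},
    {"offset": [0,-0.001,0.114],"delta_rot": [0,0,0],"claw": 0.05},
    {"offset": [0,-0.001,0.114],"delta_rot": [0,0,0],"claw": 0.05},
    {"offset": [0,-0.001,0.114],"delta_rot": [0,0,0],"claw": 0.05},
  ],
  force=40,
)

```text
t: 5.25
eef_pos: [0.6094, -0.1715, 0.0899]
tool_rot: [-0.065, 0.998, -0.001, 0.003]
wrist_force: [-1.2, 0.6, 7.9]
opening: 0.13
finger_force: 43.4
```

Emit:
jog_arm(
  increments=[
    {"offset": [0,0,-0.003],"delta_rot": [0,0,0],"claw": 0.05},
    {"offset": [0,-0.003,-0.003],"delta_rot": [0,0,0],"claw": 0.05},
    {"offset": [0,-0.006,-0.003],"delta_rot": [0,0,0],"claw": 0.05},
    {"offset": [0,-0.009,-0.003],"delta_rot": [0,0,0],"claw": 0.05},
    {"offset": [0,-0.012,-0.003],"delta_rot": [0,0,0],"claw": 0.05},
    {"offset": [0,-0.015,-0.003],"delta_rot": [0,0,0],"claw": 0.05},
    {"offset": [0,-0.018,-0.003],"delta_rot": [0,0,0],"claw": 0.05},
    {"offset": [0,-0.018,-0.003],"delta_rot": [0,0,0],"claw": 0.05},
  ],
)

```text
t: 6.25
eef_pos: [0.6115, -0.1876, 0.0901]
tool_rot: [-0.065, 0.998, 0.0, 0.002]
wrist_force: [7.6, 3.8, -5.7]
opening: 0.13
finger_force: 41.5
```

Emit:
jog_arm(
  increments=[
    {"offset": [0,0,0],"delta_rot": [0,0,0],"claw": 0.45},
    {"offset": [0,0,0],"delta_rot": [0,0,0],"claw": 0.45},
    {"offset": [0,0,-0.01],"delta_rot": [0,0,0],"claw": 0.45},
    {"offset": [0,0,-0.06],"delta_rot": [0,0,0],"claw": 0.6},
    {"offset": [0,0,-0.11],"delta_rot": [0,0,0],"claw": 0.75},
    {"offset": [0,0,-0.11],"delta_rot": [0,0,0],"claw": 0.75},
  ],
)

```text
t: 7.0
eef_pos: [0.6125, -0.1902, 0.2062]
tool_rot: [-0.064, 0.998, -0.003, 0.005]
wrist_force: [1.1, -0.6, 1.1]
opening: 0.748
finger_force: 0.0
```

```bash
python3 - <<'E'
from geo import *
st()
P,F=cloud(p:=snapshot("top"),(240,110,410,235));Z=P[...,2];Y,X=P[...,1],P[...,0]
m=(F[...,0]-F[...,2]>50)&(Z>.06)&(Z<.14)&(X>.54)&(Y>-.13)
q=P[m];print(len(q),cv2.minAreaRect((q[:,:2]*1000).astype(np.float32)))
save(p,"t2.png",(240,110,410,235),4.6)
p=snapshot("side");save(p,"s2.png",(280,170,400,260),6.5)
E
```

```text
t 7.0 pos [ 0.6125 -0.1902  0.2062] yawx -172.61 tilt [ 0.0097 -0.0052 -0.9999] F [ 1.091  -0.6216  1.1086] op 0.748 ff 0.0 q [-0.4858  0.3574  1.4797 -0.0001  1.2934 -2.1855]
172 ((710.5897827148438, 32.83326721191406), (358.8504943847656, 61.903724670410156), 43.60719299316406)
```

View pics/s2.png

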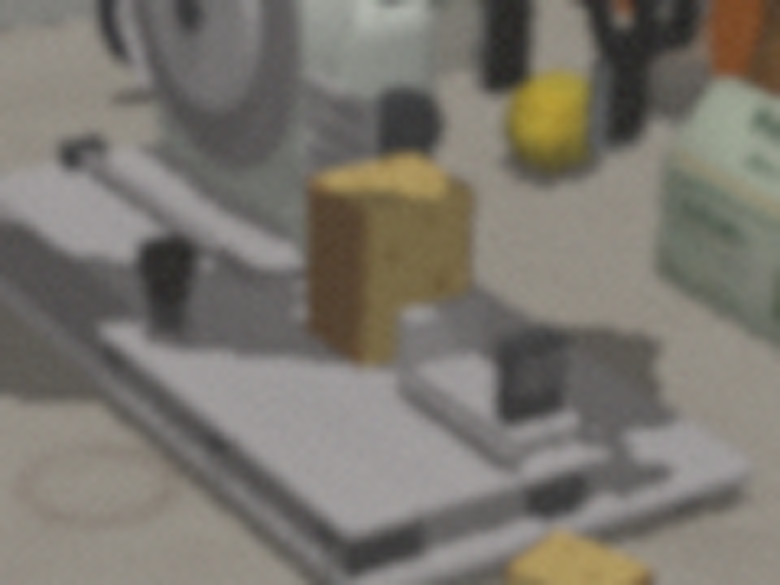

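The jaw has slid back: the tab is now at side pixel (361,228), was (358,223). The cheese still stands in place at (337,215). Next I measure where it stands.

```bash
cat >> geo.py <<'E'
def cheese(n=3,zt=None):
    for cam in("top","side"):
        Ps=[]
        for i in range(n):
            p=snapshot(cam);P,F=cloud(p,(240,110,410,260));Ps.append(P)
        P=np.nanmedian(Ps,0);X,Y,Z=P[...,0],P[...,1],P[...,2]
        m=(F[...,0]-F[...,2]>35)&(X>.54)&(X<.66)&(Y>-.16)&(Y<-.02)&(Z>.11)&(Z<.2)
        q=P[m];
        if len(q)>5: print(cam,len(q),cv2.minAreaRect((q[:,:2]*1000).astype(np.float32)),"z",np.median(q[:,2]), np.percentile(q,[2,98],axis=0))
E
python3 - <<'E'
from geo import *
cheese()
print(S(-6,-128))
to((.597,-.0765,.206),187.5)
E
```

```text
top 178 ((597.0405883789062, -77.1974105834961), (57.92628860473633, 42.84682083129883), 1.4012761116027832) z 0.12181748197403464 [[ 0.5682 -0.0965  0.1163]
 [ 0.6257 -0.0555  0.1271]]
side 222 ((593.0341186523438, -107.06442260742188), (97.94824981689453, 59.56068420410156), 85.41456604003906) z 0.12331369002269621 [[ 0.5672 -0.1348  0.1106]
 [ 0.623  -0.0634  0.1594]]
[ 0.5956 -0.0802]
t 7.4 pos [ 0.609  -0.1883  0.1979] yawx -172.6 tilt [-0.0022  0.0011 -1.    ] F [ 0.2612  0.063  -0.3537] op 0.749 ff 0.0 q [-0.4857  0.3654  1.4865 -0.      1.2921 -2.1856]
offset [-0.0025  0.1124 -0.008 ] rot [ 0.0014 -0.002  -0.0018]
```

View pics/t2.png

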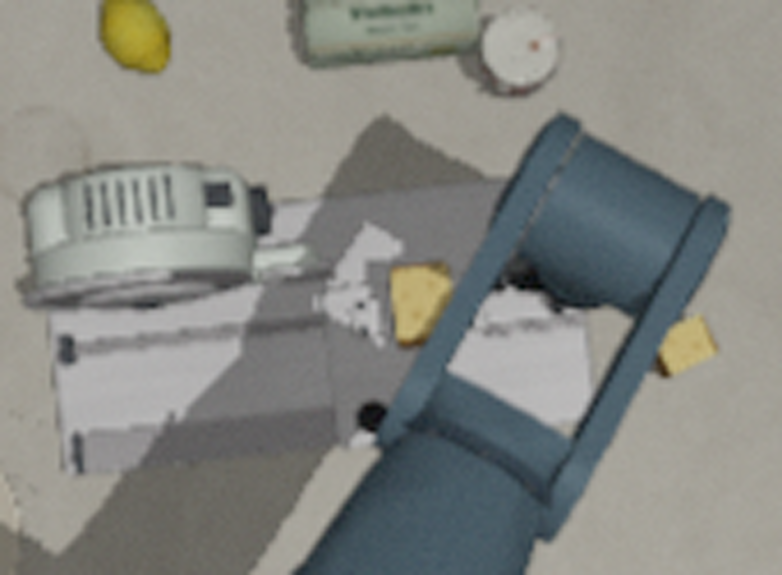

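Cheese unmoved: its left edge is still at crop column 390, and the arm covers its right part. I grip it on the cut faces, above the jaws.

Emit:
jog_arm(
  increments=[
    {"offset": [-0.002,0.06,0],"delta_rot": [0,0,0],"claw": 0.85},
    {"offset": [-0.002,0.112,0],"delta_rot": [0,0,0],"claw": 0.85},
    {"offset": [-0.002,0.112,0],"delta_rot": [0,0,0],"claw": 0.85},
    {"offset": [-0.002,0.112,0.045],"delta_rot": [0,0,0],"claw": 0.85},
    {"offset": [-0.002,0.112,0.089],"delta_rot": [0,0,0],"claw": 0.85},
    {"offset": [-0.002,0.112,0.089],"delta_rot": [0,0,0],"claw": 0.85},
    {"offset": [-0.002,0.112,0.089],"delta_rot": [0,0,0],"claw": 0.4},
    {"offset": [-0.002,0.112,0.089],"delta_rot": [0,0,0],"claw": 0.4},
    {"offset": [-0.002,0.112,0.089],"delta_rot": [0,0,0],"claw": 0.4},
    {"offset": [-0.002,0.112,0.089],"delta_rot": [0,0,0],"claw": 0.4},
    {"offset": [-0.002,0.112,0.089],"delta_rot": [0,0,0],"claw": 0.4},
  ],
  force=45,
)

```text
t: 8.78
eef_pos: [0.599, -0.0782, 0.1128]
tool_rot: [-0.065, 0.998, -0.001, 0.002]
wrist_force: [-0.1, -2.1, 6.6]
opening: 0.53
finger_force: 50.4
```

Emit:
jog_arm(
  increments=[
    {"offset": [0,0,-0.02],"delta_rot": [0,0,0],"claw": 0.4},
    {"offset": [0,0,-0.05],"delta_rot": [0,0,0],"claw": 0.4},
    {"offset": [0,0,-0.07],"delta_rot": [0,0,0],"claw": 0.4},
    {"offset": [0,0,-0.07],"delta_rot": [0,0,0],"claw": 0.4},
    {"offset": [0,0,-0.07],"delta_rot": [0,0,0],"claw": 0.4},
  ],
)

```text
t: 9.4
eef_pos: [0.5965, -0.0768, 0.1794]
tool_rot: [-0.065, 0.998, 0.0, -0.001]
wrist_force: [-0.0, 0.3, -3.8]
opening: 0.526
finger_force: 49.6
```

```bash
python3 - <<'E'
from geo import *
st()
# jaws via range from side+top: points in the clamp strip
p=snapshot("side");P,F=cloud(p,(240,110,440,300))
st()
M=np.array([[np.cos(A),-np.sin(A)],[np.sin(A),np.cos(A)]])
q=P.reshape(-1,3);s=(q[:,:2]-O)@M*1000;z=q[:,2]*1000;f=F.reshape(-1,3)
for lo,hi in((62,80),(80,90),(90,112)):
    m=(s[:,0]>-30)&(s[:,0]<20)&(s[:,1]>-260)&(s[:,1]<-60)&(z>lo)&(z<hi);print(lo,np.histogram(s[m,1],bins=np.arange(-260,-56,4)))
save(p,"s3.png",(280,150,400,240),6.5)
E
```

```text
t 9.4 pos [ 0.5965 -0.0768  0.1794] yawx -172.59 tilt [-0.0016  0.0007 -1.    ] F [-0.0491  0.3242 -3.7803] op 0.526 ff 49.62432146072388 q [-0.3253  0.3092  1.6002  0.0002  1.2339 -2.0255]
t 9.45 pos [ 0.5962 -0.0768  0.1789] yawx -172.59 tilt [-0.0024  0.0009 -1.    ] F [-0.189  -0.3457 -3.0521] op 0.532 ff 49.6168327331543 q [-0.3253  0.3098  1.6004  0.0001  1.2339 -2.0255]
62 (array([ 0,  0,  1,  1, 45, 15,  3,  0,  0,  0,  0,  0,  0,  1,  0,  0,  0,
        0,  0,  3, 52, 15,  2,  0,  0,  0,  0,  0,  0,  0,  0,  0,  0,  0,
        0,  0,  0,  2, 33, 30,  2,  0,  0,  1,  0,  2,  0,  0,  0,  0]), array([-260, -256, -252, -248, -244, -240, -236, -232, -228, -224, -220,
       -216, -212, -208, -204, -200, -196, -192, -188, -184, -180, -176,
       -172, -168, -164, -160, -156, -152, -148, -144, -140, -136, -132,
       -128, -124, -120, -116, -112, -108, -104, -100,  -96,  -92,  -88,
        -84,  -80,  -76,  -72,  -68,  -64,  -60]))
80 (array([ 0,  0,  0,  1, 26,  5,  4,  0,  0,  0,  0,  0,  0,  0,  0,  0,  0,
        0,  0,  0, 17, 10,  8,  1,  0,  0,  0,  0,  0,  0,  0,  0,  0, 
[... 289 characters left out ...]
 -132,
       -128, -124, -120, -116, -112, -108, -104, -100,  -96,  -92,  -88,
        -84,  -80,  -76,  -72,  -68,  -64,  -60]))
90 (array([ 0,  0,  0,  1, 25, 14,  5,  2,  0,  0,  0,  0,  0,  0,  0,  0,  0,
        0,  0,  0,  0,  0,  0,  0,  0,  0,  0,  0,  0,  0,  0,  0,  0,  0,
        0,  0,  0,  0,  0,  0,  0,  0,  0,  0,  0,  0,  0,  0,  0,  0]), array([-260, -256, -252, -248, -244, -240, -236, -232, -228, -224, -220,
       -216, -212, -208, -204, -200, -196, -192, -188, -184, -180, -176,
       -172, -168, -164, -160, -156, -152, -148, -144, -140, -136, -132,
       -128, -124, -120, -116, -112, -108, -104, -100,  -96,  -92,  -88,
        -84,  -80,  -76,  -72,  -68,  -64,  -60]))
```

View pics/s3.png

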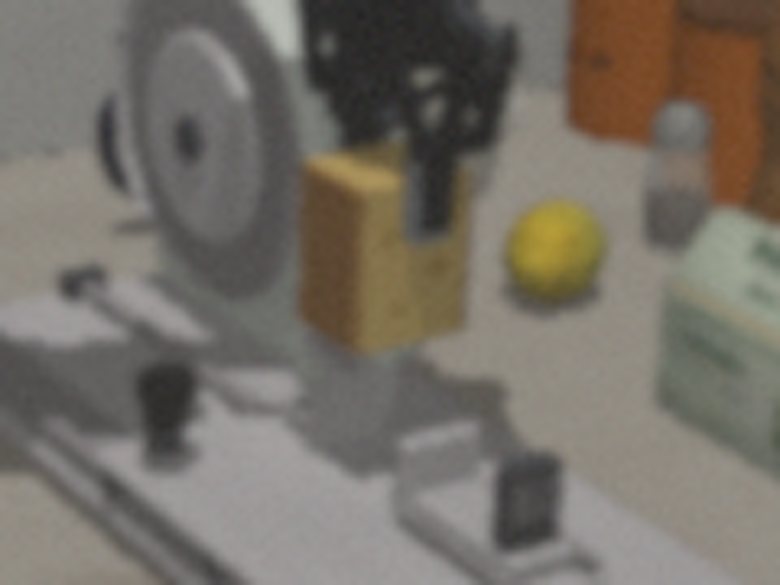

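The cheese is held level, clear of the jaws. Side pixels: sliding jaw ~(347,220), fixed jaw ~(335,211), tab ~(361,226). Next, the quarter turn.

Emit:
jog_arm(
  increments=[
    {"offset": [0,-0.009,0],"delta_rot": [0,0,0.175],"claw": 0.4},
    {"offset": [0,-0.009,0],"delta_rot": [0,0,0.349],"claw": 0.4},
    {"offset": [0,-0.009,0],"delta_rot": [0,0,0.524],"claw": 0.4},
    {"offset": [0,-0.009,0],"delta_rot": [0,0,0.698],"claw": 0.4},
    {"offset": [0,-0.009,0],"delta_rot": [0,0,0.873],"claw": 0.4},
    {"offset": [0,-0.009,0],"delta_rot": [0,0,1.047],"claw": 0.4},
    {"offset": [0,-0.009,0],"delta_rot": [0,0,1.222],"claw": 0.4},
    {"offset": [0,-0.009,0],"delta_rot": [0,0,1.396],"claw": 0.4},
    {"offset": [0,-0.009,0],"delta_rot": [0,0,1.571],"claw": 0.4},
    {"offset": [0,-0.009,0],"delta_rot": [0,0,1.571],"claw": 0.4},
    {"offset": [0,-0.009,0],"delta_rot": [0,0,1.571],"claw": 0.4},
    {"offset": [0,-0.009,0],"delta_rot": [0,0,1.571],"claw": 0.4},
  ],
)

```text
t: 10.95
eef_pos: [0.5982, -0.0861, 0.18]
tool_rot: [0.659, 0.752, -0.0, -0.0]
wrist_force: [1.0, 0.3, -3.4]
opening: 0.53
finger_force: 49.6
```

```bash
cat >> geo.py <<'E'
M=np.array([[np.cos(A),-np.sin(A)],[np.sin(A),np.cos(A)]])
def sl(n=5):
    Ps=[];Fs=[]
    for i in range(n):
        p=snapshot("side");P,F=cloud(p,(240,110,440,300));Ps.append(P);Fs.append(F)
    P=np.nanmedian(Ps,0);F=np.mean(Fs,0).reshape(-1,3)
    q=P.reshape(-1,3);s=np.c_[(q[:,:2]-O)@M,q[:,2]]*1000
    return p,s,F
def box(s,a,b): return np.all((s>a)&(s<b),axis=1)
E
python3 - <<'E'
from geo import *
o,e=st();print("tcp slicer",(o["eef_pos"][:2]-O)@M*1000)
p,s,F=sl()
col=F[:,0]-F[:,2]>25
d=lambda n,m:print(n,m.sum(),np.median(s[m],0) if m.any() else "",np.percentile(s[m],[3,97],axis=0) if m.any() else "", "slope dy/dx",np.polyfit(s[m,0],s[m,1],1)[0] if m.sum()>9 else "")
d("fixed",box(s,[-40,-115,64],[40,-95,86])&~col)
d("slide",box(s,[-40,-186,64],[40,-170,86])&~col)
d("tab",box(s,[-40,-248,72],[40,-234,92])&~col)
d("rind",box(s,[-45,-185,122],[40,-145,185])&(s[:,1]<-155)&col)
d("allcheese",box(s,[-60,-190,120],[40,-80,200])&col)
save(p,"s4.png",(280,150,400,240),6.5)
E
```

```text
t 10.95 pos [ 0.5982 -0.0861  0.18  ] yawx 97.5 tilt [-0.0005  0.0002 -1.    ] F [ 0.9753  0.3277 -3.3524] op 0.53 ff 49.57160174846649 q [-0.3391  0.314   1.5926 -0.      1.2355 -0.47  ]
tcp slicer [  -4.1902 -134.1295]
fixed 83 [  -8.9725 -104.088    75.4142] [[ -26.5202 -105.499    64.5684]
 [   9.2802  -99.3367   83.3018]] slope dy/dx -0.024150978227596046
slide 100 [  -9.1666 -177.0705   75.8489] [[ -26.2312 -178.312    64.302 ]
 [  11.1331 -171.157    84.5353]] slope dy/dx -0.030751530826042737
tab 68 [  -9.9257 -241.4527   82.1643] [[ -20.8802 -242.9048   72.9632]
 [   6.7529 -234.4494   91.7414]] slope dy/dx -0.10707749367633643
rind 304 [  -5.9047 -161.4984  154.1459] [[ -25.5013 -162.9786  124.2736]
 [  15.8888 -157.2412  182.9482]] slope dy/dx -0.024695149694069222
allcheese 597 [ -13.6395 -160.3624  156.2521] [[ -26.5616 -162.8711  122.5173]
 [  16.0337 -110.9043  191.7452]] slope dy/dx -0.3902193135859267
```

View pics/s4.png

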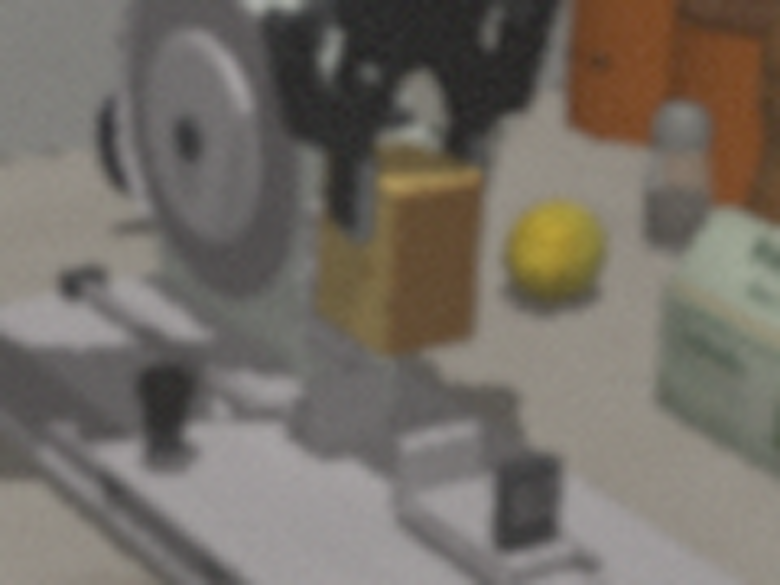

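Emit:
jog_arm(
  increments=[
    {"offset": [-0.004,-0.003,0.0],"delta_rot": [0,0,0],"claw": 0.4},
    {"offset": [-0.004,-0.003,0.01],"delta_rot": [0,0,0],"claw": 0.4},
    {"offset": [-0.004,-0.003,0.02],"delta_rot": [0,0,0],"claw": 0.4},
    {"offset": [-0.004,-0.003,0.03],"delta_rot": [0,0,0],"claw": 0.4},
    {"offset": [-0.004,-0.003,0.03],"delta_rot": [0,0,0],"claw": 0.4},
    {"offset": [-0.004,-0.003,0.03],"delta_rot": [0,0,0],"claw": 0.4},
  ],
)

```text
t: 11.95
eef_pos: [0.596, -0.0905, 0.1503]
tool_rot: [0.66, 0.751, 0.0, 0.0]
wrist_force: [-1.2, -0.3, -3.9]
opening: 0.529
finger_force: 49.5
```

```bash
python3 - <<'E'
from geo import *
o,e=st();print("tcp slicer",(o["eef_pos"][:2]-O)@M*1000)
p,s,F=sl(3)
col=F[:,0]-F[:,2]>25
d=lambda n,m:print(n,m.sum(),np.median(s[m],0) if m.any() else "",np.percentile(s[m],[3,97],axis=0) if m.any() else "", "slope dy/dx",np.polyfit(s[m,0],s[m,1],1)[0] if m.sum()>9 else "")
d("fixed",box(s,[-40,-115,64],[40,-95,86])&~col)
d("slide",box(s,[-40,-186,64],[40,-170,86])&~col)
d("rind",box(s,[-45,-185,88],[40,-145,155])&(s[:,1]<-155)&col)
save(p,"s5.png",(280,150,400,240),6.5)
E
```

```text
t 11.95 pos [ 0.596  -0.0905  0.1503] yawx 97.4 tilt [ 0. -0. -1.] F [-1.2166 -0.3099 -3.9158] op 0.529 ff 49.48844075202942 q [-0.3473  0.3454  1.6173  0.      1.1789 -0.4764]
tcp slicer [  -6.9103 -138.2192]
fixed 35 [ -21.853  -103.5701   70.7472] [[ -27.3401 -106.199    64.7187]
 [  -5.2993  -99.5424   82.3905]] slope dy/dx -0.138737806469115
slide 99 [  -9.8718 -177.2391   76.3448] [[ -26.2376 -179.2933   65.6237]
 [  11.7625 -171.0187   84.5863]] slope dy/dx -0.014759797387867346
rind 338 [ -10.2584 -165.4586  122.6135] [[ -28.8328 -167.4333   91.1307]
 [  13.7684 -156.9591  153.0027]] slope dy/dx -0.08099965460663743
```

View pics/s5.png

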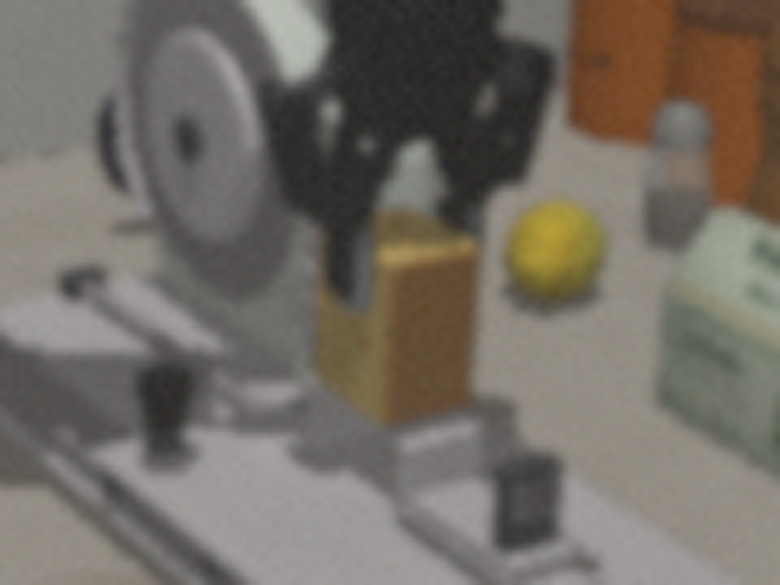

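The turned cheese hangs just over the clamp, its lower edge at (339,214), just above the sliding jaw. I lower it in small steps and watch the force.

Emit:
jog_arm(
  increments=[
    {"offset": [0,0,0.004],"delta_rot": [0,0,0],"claw": 0.4},
    {"offset": [0,0,0.008],"delta_rot": [0,0,0],"claw": 0.4},
    {"offset": [0,0,0.012],"delta_rot": [0,0,0],"claw": 0.4},
    {"offset": [0,0,0.012],"delta_rot": [0,0,0],"claw": 0.4},
  ],
)

```text
t: 12.6
eef_pos: [0.5955, -0.0904, 0.1376]
tool_rot: [0.66, 0.751, -0.0, -0.001]
wrist_force: [0.4, 0.8, -2.5]
opening: 0.531
finger_force: 49.5
```

Free; continue.

Emit:
jog_arm(
  increments=[
    {"offset": [0,0,0.006],"delta_rot": [0,0,0],"claw": 0.4},
    {"offset": [0,0,0.012],"delta_rot": [0,0,0],"claw": 0.4},
    {"offset": [0,0,0.018],"delta_rot": [0,0,0],"claw": 0.4},
    {"offset": [0,0,0.022],"delta_rot": [0,0,0],"claw": 0.4},
    {"offset": [0,0,0.022],"delta_rot": [0,0,0],"claw": 0.4},
  ],
)

```text
t: 13.22
eef_pos: [0.5956, -0.0904, 0.1157]
tool_rot: [0.66, 0.751, -0.0, -0.0]
wrist_force: [-1.3, 0.3, -2.2]
opening: 0.528
finger_force: 49.5
```

Emit:
jog_arm(
  increments=[
    {"offset": [0,0,0.001],"delta_rot": [0,0,0],"claw": 0.4},
    {"offset": [0,0,0.002],"delta_rot": [0,0,0],"claw": 0.4},
    {"offset": [0,0,0.003],"delta_rot": [0,0,0],"claw": 0.4},
    {"offset": [0,0,0.004],"delta_rot": [0,0,0],"claw": 0.4},
    {"offset": [0,0,0.004],"delta_rot": [0,0,0],"claw": 0.4},
  ],
)

```text
t: 13.85
eef_pos: [0.596, -0.0905, 0.1128]
tool_rot: [0.66, 0.751, 0.0, 0.0]
wrist_force: [-3.0, 2.2, 2.5]
opening: 0.527
finger_force: 50.0
```

Emit:
jog_arm(
  increments=[
    {"offset": [0,0,0],"delta_rot": [0,0,0],"claw": 0.6},
    {"offset": [0,0,0],"delta_rot": [0,0,0],"claw": 0.75},
    {"offset": [0,0,0],"delta_rot": [0,0,0],"claw": 0.8},
    {"offset": [0,0,-0.02],"delta_rot": [0,0,0],"claw": 0.8},
    {"offset": [0,0,-0.06],"delta_rot": [0,0,0],"claw": 0.8},
    {"offset": [0,0,-0.1],"delta_rot": [0,0,0],"claw": 0.8},
    {"offset": [0,0,-0.1],"delta_rot": [0,0,0],"claw": 0.8},
  ],
)

```text
t: 14.72
eef_pos: [0.5986, -0.0914, 0.2183]
tool_rot: [0.66, 0.751, 0.002, 0.005]
wrist_force: [0.6, 0.5, -0.3]
opening: 0.801
finger_force: 0.0
```

```bash
python3 - <<'E'
from geo import *
o,e=st();print("tcp slicer",(o["eef_pos"][:2]-O)@M*1000)
p,s,F=sl(3)
col=F[:,0]-F[:,2]>25
d=lambda n,m:print(n,m.sum(),np.median(s[m],0) if m.any() else "",np.percentile(s[m],[3,97],axis=0) if m.any() else "")
d("slide",box(s,[-40,-186,64],[40,-170,80])&~col)
d("tab",box(s,[-40,-248,72],[40,-234,92])&~col)
d("rind",box(s,[-45,-185,88],[40,-145,118])&(s[:,1]<-155)&col)
d("top",box(s,[-45,-185,117],[40,-85,135])&col)
save(p,"s6.png",(280,150,400,240),6.5)
to((*S(-7,-236),.205),97.5)
E
```

```text
t 14.72 pos [ 0.5986 -0.0914  0.2183] yawx 97.4 tilt [ 0.0091 -0.0033 -1.    ] F [ 0.5651  0.5382 -0.2565] op 0.801 ff 0.0 q [-0.3473  0.2703  1.5659 -0.      1.2957 -0.4764]
tcp slicer [  -4.4606 -139.4725]
slide 67 [ -10.0145 -177.5069   71.934 ] [[ -25.8736 -179.2246   64.3071]
 [  11.3667 -172.4485   79.1256]]
tab 67 [  -9.5364 -241.1969   82.3721] [[ -21.0434 -242.7557   73.1978]
 [   7.4709 -235.8569   91.7492]]
rind 150 [  -9.8747 -165.2839  103.1269] [[ -29.0333 -167.2557   89.0426]
 [  14.1559 -158.5624  117.2227]]
top 179 [ -10.0494 -144.8321  123.5512] [[ -29.1752 -166.1576  117.542 ]
 [  13.5201 -112.7227  124.4873]]
t 14.88 pos [ 0.5956 -0.0904  0.2124] yawx 97.39 tilt [-0.0002  0.0001 -1.    ] F [-0.1616 -0.045  -0.4207] op 0.799 ff 0.0 q [-0.3474  0.2756  1.5719 -0.      1.2943 -0.4764]
offset [-0.098   0.0002  0.0073] rot [-0.0002 -0.0001 -0.0019]
```

View pics/s6.png

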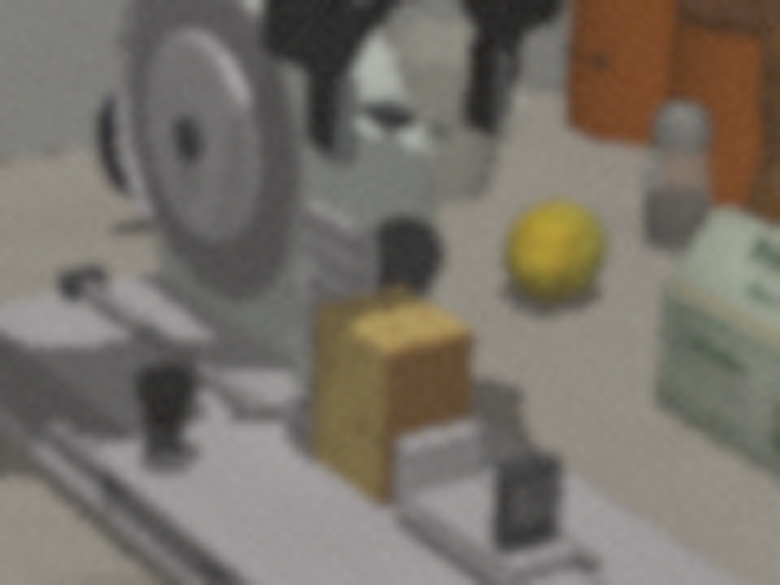

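The cheese stands flat and turned, with the rind facing the sliding jaw and its lower front corner at (339,227). Now I grip the tab.

Emit:
jog_arm(
  increments=[
    {"offset": [-0.05,0,0],"delta_rot": [0,0,0],"claw": 0.6},
    {"offset": [-0.098,0,0],"delta_rot": [0,0,0],"claw": 0.6},
    {"offset": [-0.098,0,0.0],"delta_rot": [0,0,0],"claw": 0.6},
    {"offset": [-0.098,0,0.06],"delta_rot": [0,0,0],"claw": 0.6},
    {"offset": [-0.098,0,0.1],"delta_rot": [0,0,0],"claw": 0.6},
    {"offset": [-0.098,0,0.124],"delta_rot": [0,0,0],"claw": 0.6},
    {"offset": [-0.098,0,0.124],"delta_rot": [0,0,0],"claw": 0.6},
    {"offset": [-0.098,0,0.124],"delta_rot": [0,0,0],"claw": 0.2},
    {"offset": [-0.098,0,0.124],"delta_rot": [0,0,0],"claw": 0.2},
    {"offset": [-0.098,0,0.124],"delta_rot": [0,0,0],"claw": 0.2},
    {"offset": [-0.098,0,0.124],"delta_rot": [0,0,0],"claw": 0.2},
    {"offset": [-0.098,0,0.124],"delta_rot": [0,0,0],"claw": 0.2},
  ],
  force=50,
)

```text
t: 16.38
eef_pos: [0.608, -0.1876, 0.0896]
tool_rot: [0.66, 0.751, -0.0, -0.0]
wrist_force: [-5.5, -0.4, 0.9]
opening: 0.337
finger_force: 49.9
```

Emit:
jog_arm(
  increments=[
    {"offset": [0.001,0,0],"delta_rot": [0,0,0],"claw": 0.2},
    {"offset": [0.002,0,0],"delta_rot": [0,0,0],"claw": 0.2},
    {"offset": [0.003,0,0],"delta_rot": [0,0,0],"claw": 0.2},
    {"offset": [0.004,0,0],"delta_rot": [0,0,0],"claw": 0.2},
    {"offset": [0.004,0,0],"delta_rot": [0,0,0],"claw": 0.2},
  ],
)

```text
t: 17.0
eef_pos: [0.6077, -0.185, 0.0897]
tool_rot: [0.66, 0.751, -0.001, 0.001]
wrist_force: [-4.1, -3.3, -0.5]
opening: 0.337
finger_force: 49.6
```

Emit:
jog_arm(
  increments=[
    {"offset": [0.001,0,0],"delta_rot": [0,0,0],"claw": 0.2},
    {"offset": [0.002,0,0],"delta_rot": [0,0,0],"claw": 0.2},
    {"offset": [0.003,0,0],"delta_rot": [0,0,0],"claw": 0.2},
    {"offset": [0.003,0,0],"delta_rot": [0,0,0],"claw": 0.2},
  ],
)

```text
t: 17.5
eef_pos: [0.6074, -0.1832, 0.0897]
tool_rot: [0.66, 0.751, -0.001, 0.002]
wrist_force: [-4.7, -8.1, -2.1]
opening: 0.34
finger_force: 49.5
```

Emit:
jog_arm(
  increments=[
    {"offset": [0.001,0,0],"delta_rot": [0,0,0],"claw": 0.2},
    {"offset": [0.002,0,0],"delta_rot": [0,0,0],"claw": 0.2},
    {"offset": [0.003,0,0],"delta_rot": [0,0,0],"claw": 0.2},
    {"offset": [0.003,0,0],"delta_rot": [0,0,0],"claw": 0.2},
  ],
)

```text
t: 18.0
eef_pos: [0.6074, -0.1828, 0.0898]
tool_rot: [0.66, 0.751, -0.002, 0.003]
wrist_force: [-2.4, -18.8, -6.3]
opening: 0.34
finger_force: 49.9
```

Emit:
jog_arm(
  increments=[
    {"offset": [-0.002,0,0],"delta_rot": [0,0,0],"claw": 0.2},
    {"offset": [-0.003,0,0],"delta_rot": [0,0,0],"claw": 0.2},
    {"offset": [-0.003,0,0],"delta_rot": [0,0,0],"claw": 0.6},
    {"offset": [-0.003,0,0],"delta_rot": [0,0,0],"claw": 0.6},
    {"offset": [-0.003,0,-0.02],"delta_rot": [0,0,0],"claw": 0.6},
    {"offset": [-0.003,0,-0.07],"delta_rot": [0,0,0],"claw": 0.6},
    {"offset": [-0.003,0,-0.115],"delta_rot": [0,0,0],"claw": 0.6},
    {"offset": [-0.003,0,-0.115],"delta_rot": [0,0,0],"claw": 0.6},
    {"offset": [-0.003,0,-0.115],"delta_rot": [0,0,0],"claw": 0.6},
  ],
)

```text
t: 19.12
eef_pos: [0.6078, -0.1805, 0.2043]
tool_rot: [0.66, 0.751, 0.0, 0.001]
wrist_force: [-0.5, 0.2, -0.5]
opening: 0.599
finger_force: 0.0
```

```bash
python3 - <<'E'
from geo import *
p,s,F=sl(3)
col=F[:,0]-F[:,2]>25
d=lambda n,m:print(n,m.sum(),np.median(s[m],0) if m.any() else "",np.percentile(s[m],[3,97],axis=0) if m.any() else "")
d("slide",box(s,[-40,-186,64],[40,-168,80])&~col)
d("tab",box(s,[-40,-248,72],[40,-230,92])&~col)
d("rind",box(s,[-45,-185,88],[40,-145,118])&(s[:,1]<-155)&col)
d("top",box(s,[-45,-185,117],[40,-85,135])&col)
dk=F.sum(1)<200
d("knob",box(s,[-110,-100,70],[-60,-50,95])&dk)
save(p,"s7.png",(270,165,390,255),6.5)
print(S(-85,-75))
P,F=cloud(snapshot("top"),(240,110,410,260));Z=P[...,2]
m=(P[...,0]<.54)&(P[...,0]>.47)&(P[...,1]>-.08)&(P[...,1]<0)&(Z>.078)&(Z<.1)
if m.sum(): print(m.sum(),np.median(P[m],0),P[m].min(0),P[m].max(0))
to((.5085,-.0395,.2),97.5)
E
```

```text
slide 61 [  -9.1222 -173.262    72.2177] [[ -26.2286 -175.0914   64.8728]
 [  10.3104 -171.0816   79.1655]]
tab 68 [  -8.9919 -237.0578   82.8109] [[ -20.9149 -238.9554   72.4971]
 [   6.8072 -230.6302   91.0664]]
rind 142 [ -11.0386 -162.9536  103.2074] [[ -28.8025 -165.3691   88.7759]
 [  12.6739 -157.5336  117.3854]]
top 182 [ -10.552  -140.2385  123.6382] [[ -29.3921 -163.7909  117.9422]
 [  13.1826 -107.577   124.6531]]
knob 61 [-92.824  -88.0837  86.1682] [[-100.085   -92.9547   71.1196]
 [ -83.1611  -77.1706   93.3313]]
[ 0.5105 -0.0377]
29 [ 0.5113 -0.0357  0.0923] [ 0.497  -0.0432  0.0811] [ 0.5194 -0.025   0.0984]
t 19.32 pos [ 0.6069 -0.1803  0.2019] yawx 97.4 tilt [-0.0022  0.0012 -1.    ] F [-0.0192 -0.0569 -0.7821] op 0.601 ff 0.0 q [-0.476   0.3524  1.4952  0.      1.2965 -0.6051]
offset [ 0.1523 -0.0794  0.0023] rot [-0.0021 -0.0014 -0.0018]
```

View pics/s7.png

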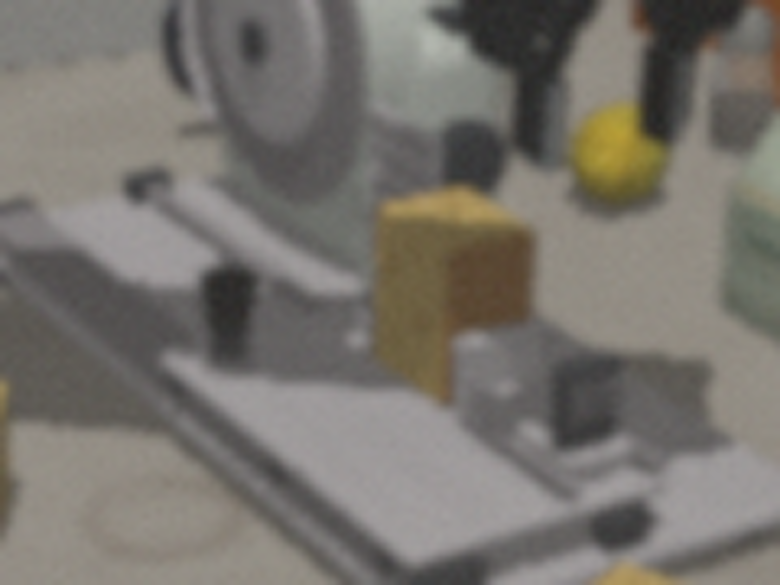

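The jaw is snug: its face is at y -163.3 and the rind at -163.0, measured in the same camera. The cheese is centred and flat. The knob is at side pixel ~(305,213). I go to the knob.

Emit:
jog_arm(
  increments=[
    {"offset": [0.05,-0.026,0],"delta_rot": [0,0,0],"claw": 0.65},
    {"offset": [0.1,-0.052,0],"delta_rot": [0,0,0],"claw": 0.65},
    {"offset": [0.152,-0.079,0],"delta_rot": [0,0,0],"claw": 0.65},
    {"offset": [0.152,-0.079,0],"delta_rot": [0,0,0],"claw": 0.65},
    {"offset": [0.152,-0.079,0.05],"delta_rot": [0,0,0],"claw": 0.65},
    {"offset": [0.152,-0.079,0.09],"delta_rot": [0,0,0],"claw": 0.65},
    {"offset": [0.152,-0.079,0.117],"delta_rot": [0,0,0],"claw": 0.65},
    {"offset": [0.152,-0.079,0.117],"delta_rot": [0,0,0],"claw": 0.65},
    {"offset": [0.152,-0.079,0.117],"delta_rot": [0,0,0],"claw": 0.65},
  ],
)

```text
t: 20.45
eef_pos: [0.5106, -0.0408, 0.087]
tool_rot: [0.66, 0.751, 0.0, 0.0]
wrist_force: [-0.8, -0.5, 0.1]
opening: 0.649
finger_force: 0.0
```

```bash
python3 - <<'E'
from geo import *
st();p=snapshot("side");save(p,"s8.png",(270,150,390,240),6.5)
E
```

```text
t 20.45 pos [ 0.5106 -0.0408  0.087 ] yawx 97.37 tilt [ 0.0009 -0.0004 -1.    ] F [-0.7776 -0.5308  0.1427] op 0.649 ff 0.0 q [-0.3117  0.2577  1.8846 -0.0001  0.9983 -0.4403]
```

View pics/s8.png

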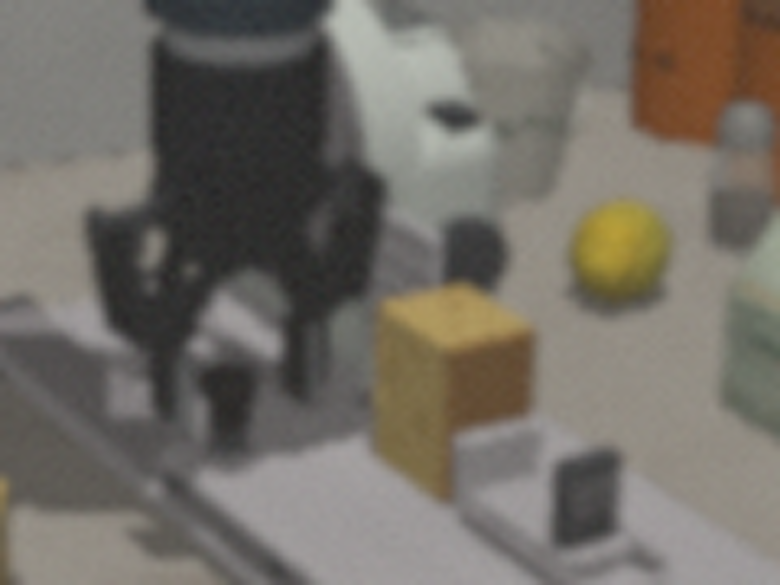

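The fingers straddle the knob at (305,213), and the cheese is upright against the jaws. That was the last picture I may view, so I rely on force and range numbers from here on.

Emit:
jog_arm(
  increments=[
    {"offset": [0,0,0.003],"delta_rot": [0,0,0],"claw": 0.65},
    {"offset": [0,0,0.003],"delta_rot": [0,0,0],"claw": 0.4},
    {"offset": [0,0,0.003],"delta_rot": [0,0,0],"claw": 0.2},
    {"offset": [0,0,0.003],"delta_rot": [0,0,0],"claw": 0.15},
    {"offset": [0,0,0.003],"delta_rot": [0,0,0],"claw": 0.15},
    {"offset": [0,0,0.003],"delta_rot": [0,0,0],"claw": 0.15},
    {"offset": [0,0,0.003],"delta_rot": [0,0,0],"claw": 0.15},
    {"offset": [0,0,0.003],"delta_rot": [0,0,0],"claw": 0.15},
  ],
  force=100,
)

```text
t: 21.5
eef_pos: [0.506, -0.0405, 0.0836]
tool_rot: [0.66, 0.752, -0.003, -0.003]
wrist_force: [-19.4, -5.2, 17.7]
opening: 0.272
finger_force: 97.1
```

Emit:
jog_arm(
  increments=[
    {"offset": [0,-0.002,0],"delta_rot": [0,0,0],"claw": 0.15},
    {"offset": [0,-0.0045,0],"delta_rot": [0,0,0],"claw": 0.15},
    {"offset": [0,-0.0045,-0.003],"delta_rot": [0,0,0],"claw": 0.15},
    {"offset": [0,-0.0045,-0.006],"delta_rot": [0,0,0],"claw": 0.15},
    {"offset": [0,-0.0045,-0.006],"delta_rot": [0,0,0],"claw": 0.15},
  ],
)

```text
t: 22.12
eef_pos: [0.5055, -0.0405, 0.089]
tool_rot: [0.66, 0.751, 0.0, 0.0]
wrist_force: [4.4, -0.1, -8.4]
opening: 0.274
finger_force: 98.5
```

Emit:
jog_arm(
  increments=[
    {"offset": [0,0.001,-0.003],"delta_rot": [0,0,0],"claw": 0.15},
    {"offset": [0,0.001,-0.006],"delta_rot": [0,0,0],"claw": 0.15},
    {"offset": [0,0.001,-0.009],"delta_rot": [0,0,0],"claw": 0.15},
    {"offset": [0,0.001,-0.01],"delta_rot": [0,0,0],"claw": 0.15},
    {"offset": [0,0.001,-0.01],"delta_rot": [0,0,0],"claw": 0.15},
  ],
  force=110,
)

```text
t: 22.75
eef_pos: [0.5055, -0.0404, 0.0983]
tool_rot: [0.66, 0.751, -0.0, -0.001]
wrist_force: [5.0, -0.5, -18.4]
opening: 0.271
finger_force: 109.1
```

Emit:
jog_arm(
  increments=[
    {"offset": [0,0.001,-0.001],"delta_rot": [0,0,0],"claw": 0.15},
    {"offset": [0,0.001,-0.001],"delta_rot": [0,0,0],"claw": 0.15},
    {"offset": [0,0.001,-0.001],"delta_rot": [0,0,0],"claw": 0.15},
    {"offset": [0,0.001,-0.001],"delta_rot": [0,0,0],"claw": 0.15},
  ],
)

```text
t: 23.25
eef_pos: [0.5056, -0.0403, 0.0986]
tool_rot: [0.66, 0.751, -0.001, -0.002]
wrist_force: [3.3, -2.1, -25.2]
opening: 0.269
finger_force: 109.1
```

```bash
python3 - <<'E'
from geo import *
st()
p,s,F=sl(3)
col=F[:,0]-F[:,2]>25
d=lambda n,m:print(n,m.sum(),np.median(s[m],0) if m.any() else "",np.percentile(s[m],[3,97],axis=0) if m.any() else "")
d("slide",box(s,[-40,-186,64],[40,-166,80])&~col)
d("tab",box(s,[-40,-248,72],[40,-230,92])&~col)
d("rind",box(s,[-45,-185,88],[40,-145,118])&(s[:,1]<-155)&col)
d("top",box(s,[-45,-185,117],[40,-85,135])&col)
# vertical profile of what stands at the knob's axis
m=box(s,[-100,-100,50],[-78,-70,130]);print(np.histogram(s[m,2],bins=np.arange(50,130,4)))
for z in range(52,112,4):
    k=m&(abs(s[:,2]-z)<2); print(z,k.sum(),F[k].mean(0) if k.any() else "",s[k,1].mean() if k.any() else "")
for c in ("side",):
    for r in look_for(p,"pull_knob")[:2]+landmark_of(p,"pull_knob")[:2]: print(r["point"],r["confidence"],at(p,r["point"]))
st()
E
```

```text
t 23.25 pos [ 0.5056 -0.0403  0.0986] yawx 97.39 tilt [-0.0036  0.0007 -1.    ] F [  3.3429  -2.1222 -25.2093] op 0.269 ff 109.08646021300228 q [-0.3136  0.2308  1.8892 -0.0005  1.0252 -0.4422]
slide 66 [ -10.33   -173.3611   71.8207] [[ -26.5961 -174.9698   64.553 ]
 [  10.2727 -167.84     79.5288]]
tab 69 [  -9.4071 -237.1912   82.3936] [[ -21.1743 -238.8666   73.0388]
 [   6.0925 -232.4051   90.9653]]
rind 140 [ -10.7827 -163.0665  103.3576] [[ -29.099  -164.9926   89.2133]
 [  12.7163 -157.2531  116.7215]]
top 184 [ -10.8645 -141.4743  123.5113] [[ -29.5371 -163.6949  117.7254]
 [  14.2043 -107.7274  124.8503]]
(array([11, 15,  6,  7,  9,  4,  4,  1,  8,  5,  7,  7,  8, 10, 19,  0,  1,
        0,  0]), array([ 50,  54,  58,  62,  66,  70,  74,  78,  82,  86,  90,  94,  98,
       102, 106, 110, 114, 118, 122, 126]))
52 11 [112.9394 110.0909 110.0606] -88.6057553734528
56 15 [86.0444 84.0444 84.2222] -85.01302561080146
60 6 [66.8889 66.2222 66.1667] -84.0193739243958
64 7 [70.381  69.619  70.0952] -84.67368151062905
68 9 [77.037  75.1111 75.6667] -83.02392412134718
72 4 [87.25   85.4167 84.6667] -81.9383426535234
76 4 [87.4167 84.8333 84.0833] -82.12019807774725
80 1 [81.3333 78.6667 79.6667] -81.95337607059847
84 8 [66.0833 63.9167 63.375 ] -88.27852863912292
88 5 [51.6667 50.4    49.0667] -88.22105256525234
92 7 [47.1905 45.7143 44.5714] -87.99605726697212
96 7 [49.     47.5714 45.9524] -90.55058657198323
100 8 [48.75   47.4167 46.125 ] -90.7012123895407
104 10 [50.4    48.5333 47.1667] -89.71648944651449
108 19 [60.1404 58.6667 57.4737] -82.64646194201319
[304.2, 207.6] 0.48 [ 0.5012 -0.0543  0.0963]
t 23.5 pos [ 0.5056 -0.0402  0.0986] yawx 97.39 tilt [-0.0036  0.0007 -1.    ] F [  4.889   -1.8787 -24.912 ] op 0.27 ff 109.08648844604613 q [-0.3136  0.2308  1.8892 -0.0005  1.0252 -0.4423]
```

Emit:
jog_arm(
  increments=[
    {"offset": [0,0,0.001],"delta_rot": [0,0,0],"claw": 0.15},
    {"offset": [0,0,0.001],"delta_rot": [0,0,0],"claw": 0.15},
    {"offset": [0,0,0.001],"delta_rot": [0,0,0],"claw": 0.15},
    {"offset": [0,0,0.001],"delta_rot": [0,0,0],"claw": 0.15},
  ],
)

```text
t: 24.0
eef_pos: [0.5059, -0.0403, 0.0985]
tool_rot: [0.66, 0.751, -0.001, -0.001]
wrist_force: [-5.0, -3.4, -21.3]
opening: 0.268
finger_force: 109.6
```

```bash
python3 - <<'E'
from geo import *
o,_=st()
if o["eef_pos"][2]>.097 and o["wrist_force"][2]<-13: print(hand_in())
E
```

```text
t 24.0 pos [ 0.5059 -0.0403  0.0985] yawx 97.4 tilt [-0.0031  0.0004 -1.    ] F [ -5.0336  -3.3782 -21.3329] op 0.268 ff 109.58363146375632 q [-0.3135  0.2311  1.889  -0.0007  1.0246 -0.4423]
the job is handed in; nothing more can be done
None
```

The job is handed in at 24 s: the cheese has had its quarter turn, stands flat and centred with the jaw snug, and the knob is held at its upper stop with the carriage parked; I viewed 11 pictures, one over the limit of 10.

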